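# Top the sugar shaker and take its dust cap off

## Task

The desk lamp hangs low over the open sugar shaker: swing its arm aside, well clear of the shaker. Then take the sieve lid, with the green dust cap still on it, lower both together onto the shaker until the sieve lid sits fully home, and let go of it. Last, lift the green cap off alone, well clear, leaving the sieve lid seated undisturbed and the shaker standing where it was, and finish while holding the cap up in the gripper; leave the other things on the worktop alone.

Things in the scene. Friction and masses are not known exactly. Their poses are not given: they have to be found in the camera images.
- lamp_arm (a joint): angle of the lamp's level arm about its upright post, rad: 0 = the arm points along the lamp's own -x (towards the robot); it grows anticlockwise seen from above (the head moves towards -y); stops at -1.5 and 1.5. A light friction (0.2 N m) holds it where it is left.
- lamp_pivot (a point): where the arm's vertical axis meets the lamp's fixed post, 250 mm above the worktop; axes are the lamp's. Dark foot disc of 132 mm diameter, brass post 14 mm thick. The brass arm, 12 mm thick, is level at this height, runs 260 mm from the axis to the centre of the lamp head and ends 30 mm behind the post.
- lamp_knob (a point): centre of the upright brass knob on top of the lamp head, for pinching from above: a cylinder, 16 mm diameter, from 266 to 300 mm above the worktop; this point is at 284 mm, straight above the head's centre, 260 mm from the arm's axis. The dark conical shade below is 96 mm across, its underside 182 mm above the worktop. At the start the head hangs over the shaker.
- shaker: cream enamel sugar shaker, loose, open at the top, about 0.45 kg, origin at the centre of its underside, z up. 90 mm tall: belly of 65 mm diameter up to 58 mm, then a neck of 54 mm outer diameter from 66 mm to the rim at 90 mm. The mouth is round, 47 mm wide.
- sieve_lid: steel sieve lid, loose, 0.09 kg, origin at the centre of its underside, z up. From below: plug 43 mm diameter, 14 mm high, tapered to 37 mm at its foot, that goes into the shaker's mouth; ribbed ring 61 mm across at 14 to 26 mm, to be gripped, which rests on the rim; pierced dome 37 mm wide up to 44 mm. Starts standing on its plug on the worktop, cap on. Home: origin 76 mm above the shaker's.
- cap: dark green ribbed dust cap, loose, about 0.03 kg, origin at the centre of its open underside, z up: a cup upside down, 48 mm outer diameter, 32 mm tall, 41 mm wide inside, 24 mm deep inside. It sits loosely over the dome with its rim on the ring, so its origin is 26 mm above the sieve lid's.
- spice_tin: bystander: small cream tin with a grey lid, 46 mm diameter, 48 mm tall, origin at the centre of its underside
- timer: bystander: round white and green kitchen timer, 66 mm diameter, 50 mm tall, origin at the centre of its underside
- cutter_round: bystander: round metal biscuit cutter, 56 mm wide, 26 mm tall, origin at the centre of its underside

How it is judged:
On the way, in this order (a step that is already met when the one before it is completed fails the run):
1. the lamp head is swung clear of the shaker (more than 120 mm sideways from it) (horizontal distance between lamp_knob and shaker above 0.12 m), for 0.2 s.
2. the sieve lid sits home on the shaker, the cap still on it, and the fingers have let go (z of sieve_lid in the frame of shaker between 0.073 and 0.079 m and horizontal distance between sieve_lid and shaker below 0.005 m and z of cap in the frame of sieve_lid between 0.023 and 0.03 m and horizontal distance between cap and sieve_lid below 0.006 m and contact force between the fingers and sieve_lid below 0.1 N), for 0.2 s.
At the end, for the whole second after the job is handed in: The gripper holds the cap still, its rim 40 mm or more above the sieve lid's ring; the sieve lid is home on the shaker (3 mm in height, 5 mm sideways) and untouched; the shaker stands within 30 mm of its start; the lamp head is over 120 mm sideways from it (z of cap in the frame of sieve_lid above 0.066 m and contact force between the fingers and cap above 1 N and contact force between cap and sieve_lid below 0.05 N and contact force between cap and shaker below 0.05 N and linear speed of cap below 0.03 m/s and z of sieve_lid in the frame of shaker between 0.073 and 0.079 m and horizontal distance between sieve_lid and shaker below 0.005 m and contact force between the arm and sieve_lid below 0.1 N and contact force between the arm and shaker below 0.1 N and angle between shaker's own z axis and vertical below 0.06 rad and height (world z) of shaker below 0.006 m and distance of shaker from where it was at the start of the episode below 0.03 m and horizontal distance between lamp_knob and shaker above 0.12 m); the arm keeps its last pose, push and grip.
It fails at once if the cap comes off the sieve lid (10 mm or more) while that lid is not sitting home on the shaker, or pulls it out of its seat ((z of cap in the frame of sieve_lid above 0.036 m or distance between cap and sieve_lid above 0.04 m) and (z of sieve_lid in the frame of shaker above 0.081 m or z of sieve_lid in the frame of shaker below 0.071 m or horizontal distance between sieve_lid and shaker above 0.006 m)).
It fails at once if the shaker is tipped or lifted (angle between shaker's own z axis and vertical above 0.3 rad or height (world z) of shaker above 0.02 m).
It fails at once if a bystander is pushed more than 30 mm (distance of any of spice_tin, timer, cutter_round from where it was at the start of the episode above 0.03 m).
It also fails if it takes over 67 s, if anything falls off the work surface, if the arm or the gripper's body presses on something with over 40 N, if the wrist force passes 120 N, or if a joint passes its speed limit or range.

## Robot

A 7-joint arm with a two-finger parallel gripper is mounted at the origin on a cart in front of the work surface, level with it; the furniture and walls round the work are solid. World frame = base frame: x ahead of the robot, y to its left, z up, the work surface at z = 0. Lengths are in m, angles in rad, forces in N, time in s.
With the tool pointing down it reaches from about 0.425 to 0.925 m from the base axis. Payload 6.8 kg.
Tool frame: the origin (TCP) lies at the very end of the fingers, on their centre line; the grasp point (between the pads) lies 19 mm behind it; z points along the fingers, y is the line along which they close (so a half turn about z gives the same grasp; the last joint's range is limited). The gripper opens to 85 mm and grips with 20 to 120 N. Pads are 22 mm wide; open, the fingers measure 114 mm over their backs; the gripper's body (76 mm by 85 mm) begins 54 mm behind the grasp point. The pads swing forward as they close: fully open they stand 13 mm farther back than shut.
Start: joints at [1.128, 0.477, 0.022, 1.555, -0.011, 1.109, -0.083], TCP at [0.222, -0.638, 0.231] pointing down, gripper open.
Joint ranges: [-2.96, 2.96], [-0.34, 2.1], [-1.41, 1.46], [0.24, 2.44], [-1.37, 4.51], [0.17, 1.92], [-2.96, 2.96]. Speed limits (rad/s): [2.39, 2.39, 3.14, 3.14, 3.14, 3.14, 3.14].

## Interface

Orientations are given as a unit quaternion [w, x, y, z].
In Python, from station import bot, eyes, probe_bus, hand_in gives the robot as it stands (bot), with the cameras (eyes), the job as plain functions and the readings (probe_bus).
- The arm moves only by the tool nudge_tcp, called after "Request:" by a JSON object that holds its "fn" and its "kwargs". Schema: {"type":"object","properties":{"plan":{"type":"array","items":{"type":"number"},"minItems":5,"maxItems":100},"force":{"type":"number"},"only":{"type":"string"},"quiet":{"type":"boolean"},"lines":{"type":"string"}},"required":["plan"],"additionalProperties":false}. plan is one flat list of numbers that holds 1 to 20 rows one after another, with no inner brackets; each row has 5 numbers: dx, dy, dz in shares of the most that a row can go, 1 being 50 mm, then a turn about the tool's z in units of 0.05 rad, then the opening from 0.0 (shut) to 1.0 (fully open); each row shifts and turns the commanded pose from where the row before left it, along the tool's axes as they then stand; what a row does not reach is not made up. A row lasts 1/10 s, in which the tool goes at most 0.05 m and 0.15 rad, less where a joint would pass 70% of its speed; a pose out of reach is approached as far as the arm can. The fingers move at their own pace and stop on an object; force is the grip in N (left out, the last holds). Time passes only in rows, so rows that do not move let the fingers close. The tool returns the time, the measured TCP pose, the force, the opening and the grip force at its end. only (a regular expression) keeps the lines of the reply that match it, lines (a string "A,B") keeps lines A to B, and quiet returns only ok. Input that does not fit is refused with a message, and nothing moves.
- probe_bus.get_obs(): the state, without advancing time (a new reading comes with each control period).
- eyes.read_camera(name): name is "scene" or "top" or "wrist"; returns the picture (420x560x3 uint8, blue, green, red); there is no depth.
- eyes.camera_info(name): a dict with "vertical_fov" (degrees; the focal length in pixels is half the picture's height over the tangent of half this angle, whatever the lens; pixels are square), "cx", "cy" (the principal point, pixels), "k1" (the pictures are not rectified: a ray, as slopes to the right and down, at radius r is drawn at 1 + k1 r^2 times it, then the intrinsics apply), "view" (4x4, takes a point from world to camera coordinates); the wrist camera has in their place "hand_eye" (4x4, takes a point from camera to tool coordinates, whose origin is the TCP and whose axes are the flange's). Camera axes: x right, y up, looking along -z (the intrinsics and any distortion apply to the point x, -y, -z); pixel columns grow to the right and rows downward; lengths in m; the calibration is good to about 2 mm. A picture is of the moment at which its call begins: read the wrist's pose just before it. camera_info takes no time and is no camera call.
- hand_in(): hands the job in; it is judged then, once.
The state is a dict: "t": time; "q": joint angles; "joint_vel": joint speeds; "joint_torque": joint torques, N m; "eef_pos": TCP position; "tool_rot": TCP orientation; "contact_force": force on the tool from outside, world axes, zero at the start; "torque": the same for the moment, N m; "gripper_width": opening from 0.0 (shut) to 1.0 (fully open); "grasp_force": force on a finger pad.
Only numpy, scipy, OpenCV 4.12 (cv2) and the standard library are available. Lean on these libraries where they do the work, as an engineer would, in place of code of your own. Each camera call takes 0.05 s, during which the arm holds its last target. There are 200 camera calls.

## Working session

There is one attempt and no reset: what is moved stays moved. The work goes in short steps, Python scripts to look and compute and a tool call to move; the robot and the scene stay as the last step left them, time stands still between calls to the robot, and variables do not carry over. Pictures are saved under pics/ and viewed, at most 12 in all, crops included, and the job is handed in when it is done.

```bash
ls; mkdir -p pics; python3 - <<'E'
from station import bot, eyes, probe_bus, hand_in
import cv2, numpy as np
o=probe_bus.get_obs(); print({k:np.round(v,3).tolist() for k,v in o.items()})
for n in("scene","top","wrist"):
    print(n,{k:(np.round(v,4).tolist()) for k,v in eyes.camera_info(n).items()})
    cv2.imwrite(f"pics/{n}0.png",eyes.read_camera(n))
a=cv2.imread("pics/scene0.png");b=cv2.imread("pics/top0.png")
E
```

```text
pics
station.py
{'t': 0.0, 'q': [1.128, 0.478, 0.022, 1.556, -0.011, 1.109, -0.083], 'joint_vel': [0.001, 0.001, -0.0, 0.001, 0.002, 0.002, -0.0], 'joint_torque': [-0.001, -59.645, 1.608, -28.119, 0.013, 0.009, -0.0], 'eef_pos': [0.222, -0.637, 0.23], 'tool_rot': [-0.001, 0.986, 0.167, -0.0], 'contact_force': [0.277, 0.169, -0.0], 'torque': [0.08, 0.018, -0.006], 'grasp_force': 0.0, 'gripper_width': 1.003}
scene {'vertical_fov': 57.8342, 'cx': 283.9451, 'cy': 210.3129, 'k1': -0.0721, 'view': [[0.8803, -0.4741, -0.0168, -0.5218], [0.31, 0.5479, 0.777, -0.2781], [-0.3592, -0.6892, 0.6293, -1.1147], [0.0, 0.0, 0.0, 1.0]]}
top {'vertical_fov': 44.2184, 'cx': 281.4113, 'cy': 205.4425, 'k1': -0.0716, 'view': [[-0.1631, -0.9866, 0.0096, 0.0525], [0.7753, -0.1222, 0.6196, -0.558], [-0.6101, 0.1085, 0.7848, -1.3556], [0.0, 0.0, 0.0, 1.0]]}
wrist {'vertical_fov': 68.255, 'cx': 283.828, 'cy': 209.8481, 'k1': -0.0514, 'hand_eye': [[-0.0007, 0.9475, 0.3196, 0.0806], [1.0, 0.0007, 0.0002, -0.0004], [-0.0001, 0.3196, -0.9475, -0.1418], [0.0, 0.0, 0.0, 1.0]]}
```

View pics/scene0.png

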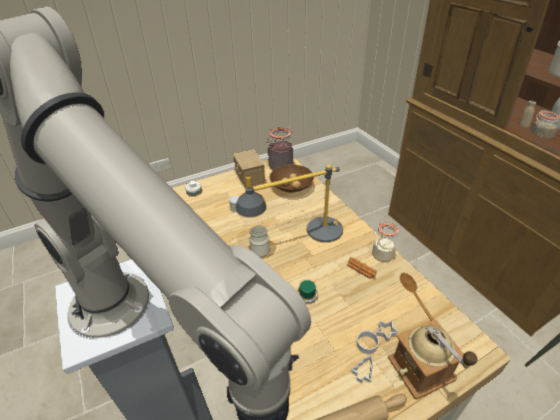

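View pics/top0.png

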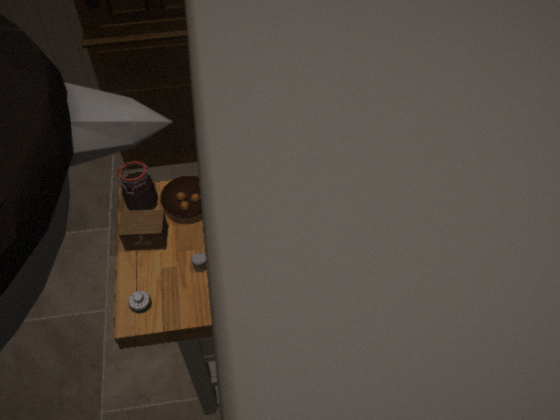

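Scene: lamp knob near (249,182), post (326,200), shaker under the lamp near (259,240), green cap near (307,290), tin (235,203), timer (193,188). The top view is blocked by the arm. Next: rough positions from the scene view with the stated heights.

```bash
cat > h.py <<'E'
from station import bot, eyes, probe_bus, hand_in
import cv2, numpy as np
from scipy.spatial.transform import Rotation as R
def rot(q): return R.from_quat([q[1],q[2],q[3],q[0]]).as_matrix()
def cam(n,o=None):
    i=eyes.camera_info(n); f=210/np.tan(np.radians(i["vertical_fov"]/2))
    if n=="wrist":
        o=o or probe_bus.get_obs(); T=np.eye(4); T[:3,:3]=rot(o["tool_rot"]); T[:3,3]=o["eef_pos"]
        M=T@np.array(i["hand_eye"])
    else: M=np.linalg.inv(np.array(i["view"]))
    return dict(K=np.array([[f,0,i["cx"]],[0,f,i["cy"]],[0,0,1]]),D=np.array([i["k1"],0,0,0.]),M=M)
def ray(c,uv):
    p=cv2.undistortPoints(np.array([[uv]],float),c["K"],c["D"])[0,0]
    d=c["M"][:3,:3]@np.array([p[0],-p[1],-1]); return c["M"][:3,3],d/np.linalg.norm(d)
def plane(c,uv,z):
    a,d=ray(c,uv); return a+d*(z-a[2])/d[2]
def proj(c,p):
    q=np.linalg.inv(c["M"])@np.append(p,1); q=q[:3]*[1,-1,-1]
    return cv2.projectPoints(q.reshape(1,1,3),np.zeros(3),np.zeros(3),c["K"],c["D"])[0].ravel()
def tri(rs):
    A=sum(np.eye(3)-np.outer(d,d) for a,d in rs); b=sum((np.eye(3)-np.outer(d,d))@a for a,d in rs)
    p=np.linalg.solve(A,b); return p,[np.linalg.norm((np.eye(3)-np.outer(d,d))@(p-a)) for a,d in rs]
E
python3 - <<'E'
from h import *
c=cam("scene")
for n,uv,z in [("knob",(249,182),.284),("post top",(331,170),.25),("foot",(325,229),.0),("shaker",(259,232),.09),("shaker foot",(259,250),0),("cap",(307,285),.058),("tin",(235,203),.03),("timer",(193,187),.03),("cutter",(367,343),.02),("sugarpot",(385,240),.1)]: print(n,plane(c,uv,z).round(3))
im=cv2.imread("pics/scene0.png")[150:330,170:410]
cv2.imwrite("pics/scrop.png",cv2.resize(im,None,fx=3.3,fy=3.3,interpolation=cv2.INTER_CUBIC))
E
```

```text
knob [ 0.476 -0.015  0.284]
post top [ 0.747 -0.037  0.25 ]
foot [ 0.741 -0.034  0.   ]
shaker [ 0.491 -0.024  0.09 ]
shaker foot [ 0.49  -0.014  0.   ]
cap [ 0.527 -0.263  0.058]
tin [0.507 0.229 0.03 ]
timer [0.399 0.41  0.03 ]
cutter [ 0.58  -0.481  0.02 ]
sugarpot [ 0.809 -0.259  0.1  ]
```

View pics/scrop.png

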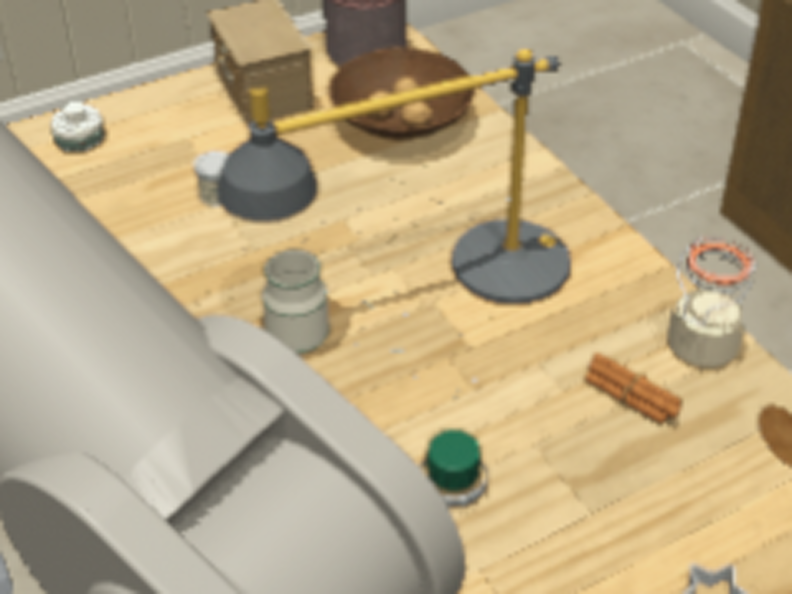

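The crop confirms the identities: knob at about (249,182), lid with cap at (307,290). I'll level the yaw and go above the lid for wrist views.

Careful with the scale: shifts go in shares of 50 mm and turns go in units of 0.05 rad. That gives: -0.037 m is -0.74, 0.03 m is 0.6, 0.112 rad is 2.24.

Request:
{"fn": "nudge_tcp", "kwargs": {"plan": [0,0,0,2.24,1,0,0,0,2.24,1,0,0,0,2.24,1,0.6,-0.74,0,0,1,0.6,-0.74,0,0,1,0.6,-0.74,0,0,1,0.6,-0.74,0,0,1,0.6,-0.74,0,0,1,0.6,-0.74,0,0,1,0.6,-0.74,0,0,1,0.6,-0.74,0,0,1,0,0,0,0,1,0,0,0,0,1,0,0,0,0,1]}}

```text
t: 1.55
eef_pos: [0.4612, -0.3429, 0.2311]
tool_rot: [0.0, 1.0, -0.001, -0.0]
contact_force: [-0.9, -0.3, -0.4]
gripper_width: 1.0
grasp_force: 0.0
```

```bash
cat > g.py <<'E'
from h import *
import sys
# green cap / shots: saves wrist picture with its pose, prints green blobs
def shot(tag):
    o=probe_bus.get_obs(); im=eyes.read_camera("wrist"); c=cam("wrist",o)
    cv2.imwrite(f"pics/{tag}.png",im); np.savez(f"pics/{tag}.npz",**c); return im,c
def load(tag):
    return cv2.imread(f"pics/{tag}.png"),dict(np.load(f"pics/{tag}.npz"))
def green(im,amin=300):
    h=cv2.cvtColor(im,cv2.COLOR_BGR2HSV); m=cv2.inRange(h,(65,90,20),(95,255,255))
    m=cv2.morphologyEx(m,cv2.MORPH_CLOSE,np.ones((5,5)))
    n,l,s,ce=cv2.connectedComponentsWithStats(m); return m,[(s[i].tolist(),ce[i].round(1)) for i in range(1,n) if s[i][4]>amin]
E
python3 - <<'E'
from g import *
im,c=shot("w1"); print(green(im)[1]); print(np.round(probe_bus.get_obs()["q"],2))
cv2.imwrite("pics/top1.png",eyes.read_camera("top"))
E
```

```text
[([182, 99, 51, 49, 1907], array([206.9, 122.6]))]
[ 0.56  0.31 -0.04  1.8   0.02  1.03 -1.06]
```

View pics/w1.png

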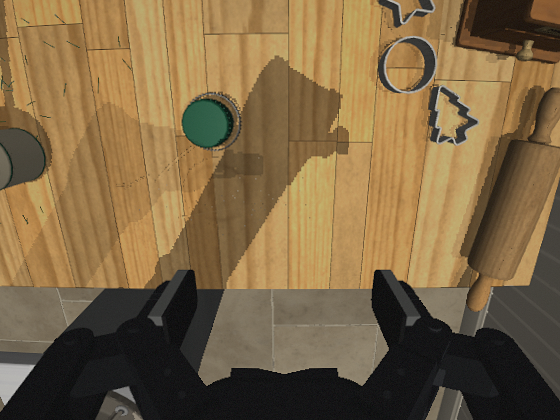

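The wrist view shows the cap at (207,123) with the ring around it and the shaker at the left edge. Taking a second view nearer to it for triangulation.

In the tool's units: -0.04 m is -0.8, -0.03 m is -0.6.

Request:
{"fn": "nudge_tcp", "kwargs": {"plan": [0.2,-0.8,0,0,1,0.2,-0.8,0,0,1,0.2,-0.8,0,0,1,0.2,-0.6,0,0,1,0,0,0,0,1,0,0,0,0,1,0,0,0,0,1]}}

```text
t: 2.35
eef_pos: [0.5016, -0.194, 0.2313]
tool_rot: [0.0, 1.0, -0.002, -0.0]
contact_force: [1.2, -0.3, 0.2]
gripper_width: 1.005
grasp_force: 0.0
```

```bash
python3 - <<'E'
from g import *
shot("w2")
def topface(tag):
    im,c=load(tag); m,b=green(im); h=cv2.cvtColor(im,cv2.COLOR_BGR2HSV)
    # bright flat top of the cap vs darker ribbed side
    v=h[...,2]; t=np.median(v[m>0]); k=((m>0)&(v>t*0.8)).astype(np.uint8)
    k=cv2.morphologyEx(k,cv2.MORPH_OPEN,np.ones((5,5)))
    cs=max(cv2.findContours(k,0,1)[0],key=cv2.contourArea); e=cv2.fitEllipse(cv2.convexHull(cs))
    return e,b,c
rs=[]
for t in("w1","w2"):
    e,b,c=topface(t); print(t,np.round(e[0],1),np.round(e[1],1),b); rs.append(ray(c,e[0])); print(plane(c,e[0],.058).round(4))
print(tri(rs))
im,c=load("w2"); cv2.imwrite("pics/w2v.png",im)
E
```

```text
w1 [204.5 123.2] [42.9 46.2] [([182, 99, 51, 49, 1907], array([206.9, 122.6]))]
[ 0.5259 -0.265   0.058 ]
w2 [351.9 163.1] [41.6 45.7] [([326, 138, 48, 48, 1756], array([349.7, 161.2]))]
[ 0.526  -0.2641  0.058 ]
(array([ 0.52577727, -0.26455412,  0.05621036]), [np.float64(6.887493728327841e-05), np.float64(6.887493728334298e-05)])
```

View pics/w2.png

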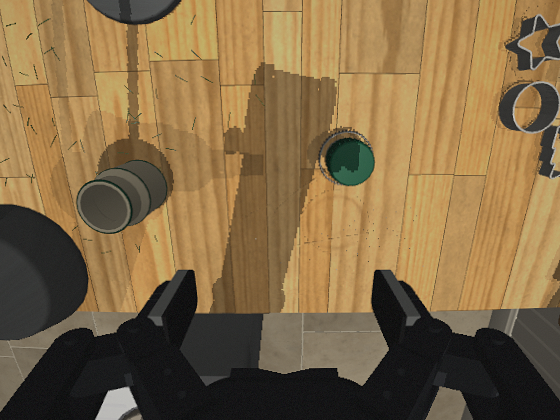

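The view shows the cap at (351,162), the shaker mouth at about (105,206) and the lamp shade at left. Now I'll push the lamp arm towards +y with shut fingers at x≈0.60, inside the shade.

In the tool's units: 0.025 m is 0.5, -0.02 m is -0.4.

Request:
{"fn": "nudge_tcp", "kwargs": {"plan": [0.5,-0.4,0,0,0,0.5,-0.4,0,0,0,0.5,-0.4,0,0,0,0.5,-0.4,0,0,0,0,0,0,0,0,0,0,0,0,0,0,0,0,0,0,0,0,0,0,0,0,-0.4,0,0,0,0,-0.4,0,0,0,0,-0.4,0,0,0,0,-0.4,0,0,0,0,-0.4,0,0,0], "force": 40, "lines": "1,6"}}

```text
t: 3.7
eef_pos: [0.6024, -0.0138, 0.2316]
tool_rot: [0.001, 1.0, -0.002, 0.0]
contact_force: [0.4, -2.0, 0.8]
gripper_width: 0.003
grasp_force: 0.9
```

Request:
{"fn": "nudge_tcp", "kwargs": {"plan": [0,-0.4,0,0,0,0,-0.4,0,0,0,0,-0.4,0,0,0,0,-0.4,0,0,0,0,-0.4,0,0,0,0,-0.4,0,0,0,0,-0.4,0,0,0,0,-0.4,0,0,0,0,-0.2,0,0,0,0,0,0,0,0,0,0.4,0,0,0,0,0.8,0,0,0,-0.4,0.8,0,0,1,-0.4,0.8,0,0,1,-0.4,0.8,0,0,1,0,0.8,0,0,1,0,0,0,0,1,0,0,0,0,1,0,0,0,0,1]}}

```text
t: 5.6
eef_pos: [0.5423, -0.061, 0.2312]
tool_rot: [-0.0, 1.0, -0.0, -0.0]
contact_force: [0.1, 0.6, -0.3]
gripper_width: 1.0
grasp_force: 0.0
```

```bash
python3 - <<'E'
from g import *
shot("w3"); s=eyes.read_camera("scene"); cv2.imwrite("pics/s3.png",s)
a=cv2.imread("pics/w3.png"); cv2.imwrite("pics/m3.png",np.hstack([cv2.resize(a,(400,300)),cv2.resize(s,(400,300))]))
E
```

```text
(no output)
```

View pics/m3.png

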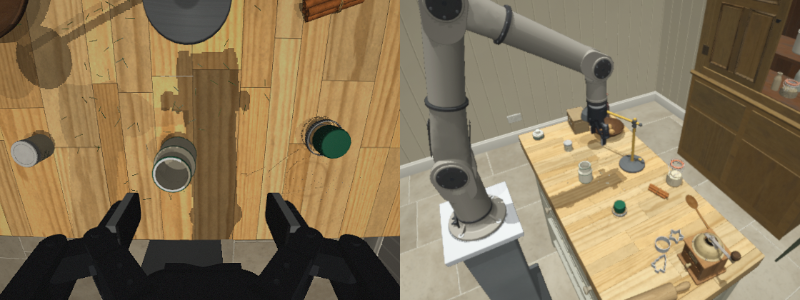

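The lamp is gone from above the shaker; the wrist view shows the shaker mouth at about (241,243) full scale. Measuring the mouth precisely.

```bash
python3 - <<'E'
from g import *
out=[]
for t,(u,v) in(("w2",(105,206)),("w3",(241,243))):
    im,c=load(t); h=cv2.cvtColor(im,cv2.COLOR_BGR2HSV); r=im[v-60:v+50,u-55:u+75]; hh=h[v-60:v+50,u-55:u+75]
    out.append(np.hstack([cv2.resize(x,None,fx=3,fy=3) for x in (r,cv2.cvtColor(hh[...,1],8),)]))
    print(h[v,u],h[v-10,u],h[v+20,u],h[v+26,u],h[v+30,u],h[v-48:v+40:4,u].tolist())
cv2.imwrite("pics/m4.png",cv2.resize(np.vstack([o[:330,:780] for o in out]),(700,590)))
E
```

```text
[20 52 74] [21 48 69] [23 52 78] [43 45 80] [ 17 131 154] [[17, 124, 97], [17, 130, 92], [18, 130, 94], [55, 67, 46], [20, 54, 109], [22, 55, 83], [28, 43, 94], [20, 48, 64], [23, 50, 66], [23, 51, 65], [23, 49, 68], [21, 46, 72], [20, 52, 74], [21, 54, 75], [23, 54, 75], [21, 47, 76], [24, 47, 76], [23, 52, 78], [22, 52, 127], [17, 135, 164], [18, 128, 151], [17, 125, 159]]
[22 50 77] [ 21  51 119] [21 53 77] [ 32  76 104] [ 16 147 192] [[26, 45, 79], [23, 55, 79], [30, 48, 59], [22, 53, 120], [22, 52, 107], [19, 54, 80], [75, 147, 64], [26, 22, 161], [22, 55, 116], [22, 54, 118], [23, 53, 97], [20, 51, 75], [22, 50, 77], [23, 55, 79], [21, 52, 78], [21, 53, 77], [21, 46, 78], [21, 53, 77], [15, 5, 197], [17, 147, 189], [17, 148, 189], [17, 146, 192]]
```

View pics/m4.png

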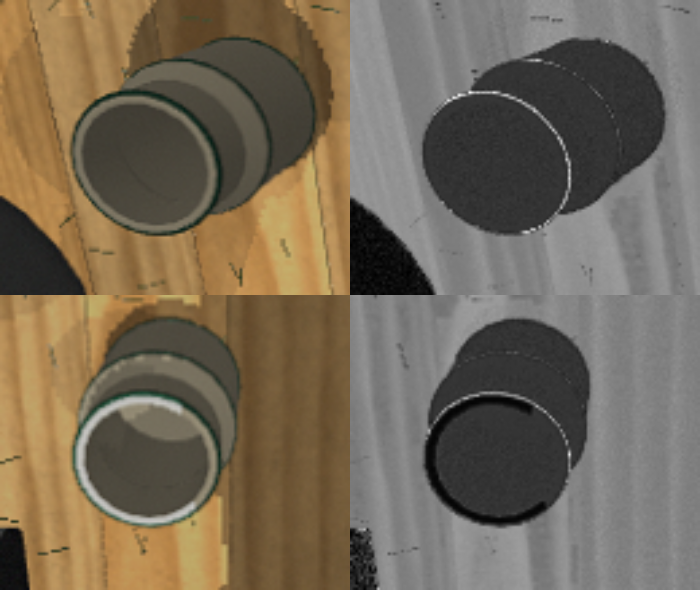

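The green-lined rim shows clearly in both views; I'll trace it radially and fit ellipses.

```bash
cat >> g.py <<'E'
def rim(im,u,v,r0=18,r1=36,th=64):
    s=cv2.GaussianBlur(cv2.cvtColor(im,cv2.COLOR_BGR2HSV)[...,1],(3,3),0).astype(float); P=[]
    for a in np.radians(np.arange(0,360,3)):
        for r in np.arange(r0,r1,.5):
            p=(u+r*np.cos(a),v+r*np.sin(a))
            if s[int(round(p[1])),int(round(p[0]))]>th: P.append(p); break
    P=np.array(P,np.float32); r=np.hypot(*(P-[u,v]).T)
    P=P[abs(r-np.median(r))<4]; return cv2.fitEllipse(P),len(P)
E
python3 - <<'E'
from g import *
rs=[]
for t,u,v in(("w2",105,206),("w3",241,243)):
    im,c=load(t); e,n=rim(im,u,v); e,n=rim(im,*e[0]); print(t,np.round(e[0]+e[1],1),n,plane(c,e[0],.09).round(4)); rs.append(ray(c,e[0]))
p,res=tri(rs); print("shaker rim",p.round(4),np.round(res,4))
# knob in scene
s=cv2.imread("pics/s3.png"); 
# cap again from w3
im,c=load("w3"); print(green(im)[1])
E
```

```text
w2 [103.4 206.7  47.4  56.8] 120 [ 0.4909 -0.0176  0.09  ]
w3 [239.7 244.1  48.4  53.7] 120 [ 0.491  -0.0167  0.09  ]
shaker rim [ 0.4902 -0.0164  0.0881] [0.0001 0.0001]
[([438, 175, 53, 47, 1874], array([464. , 197.8]))]
```

Shaker at (0.491,-0.017), rim 0.088; lid at (0.526,-0.2645). Go above the lid and check.

Request:
{"fn": "nudge_tcp", "kwargs": {"plan": [-0.08,0.8,0,0,1,-0.08,0.8,0,0,1,-0.08,0.8,0.2,0,1,-0.08,0.8,0.6,0,1,0,0.87,0.4,0,1,0,0,0.6,0,1,0,0,0,0,1,0,0,0,0,1,0,0,0,0,1]}}

```text
t: 6.6
eef_pos: [0.5279, -0.2637, 0.143]
tool_rot: [0.0, 1.0, 0.001, 0.001]
contact_force: [0.2, -0.4, -0.2]
gripper_width: 0.995
grasp_force: 0.0
```

```bash
python3 - <<'E'
from g import *
im,c=shot("w5"); m,b=green(im); print(b)
x,y,w,h,_=b[0][0]
h_=cv2.cvtColor(im,cv2.COLOR_BGR2HSV)[...,2]; t=np.median(h_[m>0]); print(t)
k=((m>0)&(h_>t*.8)).astype(np.uint8); k=cv2.morphologyEx(k,2,np.ones((5,5)))
e=cv2.fitEllipse(cv2.convexHull(max(cv2.findContours(k,0,1)[0],key=cv2.contourArea)))
print(np.round(e[0]+e[1],1),plane(c,e[0],.0575).round(4),probe_bus.get_obs()["eef_pos"])
cv2.imwrite("pics/top5.png",eyes.read_camera("top"))
d=cv2.imread("pics/top5.png"); cv2.imwrite("pics/m5.png",np.hstack([cv2.resize(im,(400,300)),cv2.resize(d,(400,300))]))
E
```

```text
[([255, 181, 61, 63, 2965], array([284.7, 212.3]))]
41.0
[284.6 215.6  55.9  58.4] [ 0.5272 -0.2644  0.0575] [ 0.52787619 -0.26403533  0.14316746]
```

View pics/m5.png

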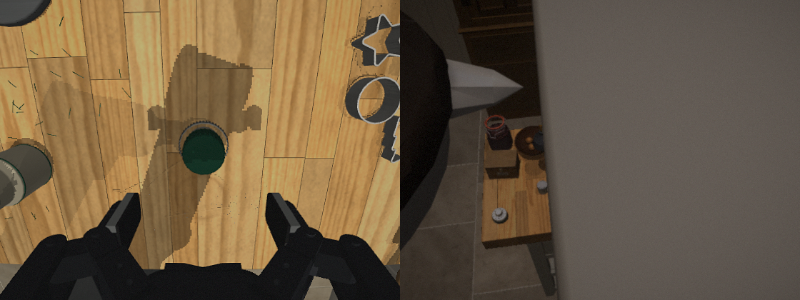

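The cap is centred between the fingers. Descend and grip the ring.

Request:
{"fn": "nudge_tcp", "kwargs": {"plan": [-0.03,0,0.6,0,1,0,0,0.6,0,1,0,0,0.6,0,1,0,0,0.5,0,1,0,0,0.3,0,1,0,0,0.16,0,1,0,0,0,0,1,0,0,0,0,1]}}

```text
t: 7.5
eef_pos: [0.5257, -0.2656, 0.0045]
tool_rot: [0.0, 1.0, -0.001, 0.001]
contact_force: [-0.6, 0.4, -0.0]
gripper_width: 0.998
grasp_force: 0.0
```

Request:
{"fn": "nudge_tcp", "kwargs": {"plan": [0,0,0,0,0.6,0,0,0,0,0.5,0,0,0,0,0.4,0,0,0,0,0.4,0,0,0,0,0.4,0,0,0,0,0.4,0,0,0,0,0.4,0,0,0,0,0.4], "force": 40}}

```text
t: 8.3
eef_pos: [0.5255, -0.2656, 0.0048]
tool_rot: [0.0, 1.0, -0.001, 0.001]
contact_force: [-1.0, 1.1, 6.1]
gripper_width: 0.684
grasp_force: 41.7
```

Width 0.68 fits the ring. Lift slowly and look.

Request:
{"fn": "nudge_tcp", "kwargs": {"plan": [0,0,-0.1,0,0.4,0,0,-0.2,0,0.4,0,0,-0.4,0,0.4,0,0,-0.4,0,0.4,0,0,-0.6,0,0.4,0,0,-0.6,0,0.4,0,0,-0.6,0,0.4,0,0,0,0,0.4,0,0,0,0,0.4,0,0,0,0,0.4]}}

```text
t: 9.3
eef_pos: [0.5239, -0.265, 0.1477]
tool_rot: [-0.0, 1.0, -0.001, -0.001]
contact_force: [0.2, 0.4, -1.3]
gripper_width: 0.682
grasp_force: 43.2
```

```bash
python3 - <<'E'
from g import *
im,c=shot("w6"); m,b=green(im); print(b); print(plane(c,b[0][1],.19).round(4), probe_bus.get_obs()["eef_pos"])
cv2.imwrite("pics/m6.png",cv2.resize(im[150:420,120:450],(660,540)))
E
```

```text
[([217, 250, 130, 124, 12695], array([282.3, 315.3]))]
[ 0.5281 -0.2645  0.19  ] [ 0.52381825 -0.26489724  0.14729962]
```

View pics/m6.png

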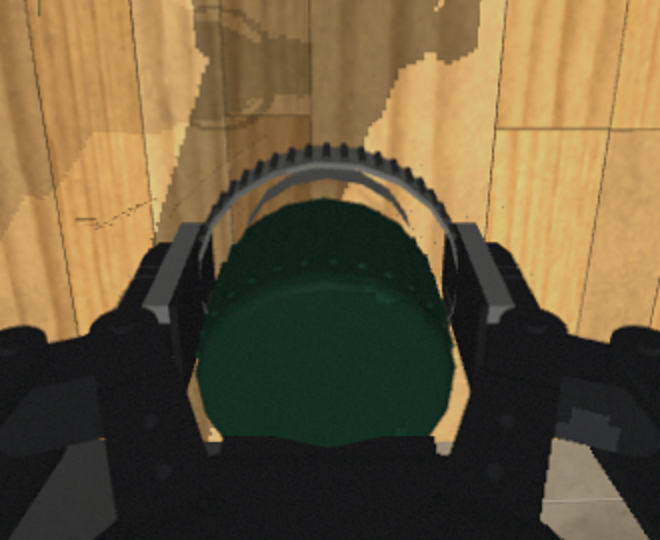

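Lid and cap are held upright together, centred laterally (column ≈283), ring's far edge at about row 225. Compute the ring's position relative to the TCP.

```bash
python3 - <<'E'
from g import *
im,c=load("w6"); e=np.array([.5238,-.2649,.1475])
for r in (223,226,229): print(r,(plane(c,(284,r),.169)-e).round(4))
# predicted far edge for x offset 0 / +2mm, top & bottom of ring
for dx in(0,.002):
  for z in(.169,.157): print(dx,z,proj(c,e*[1,1,0]+[dx+.0305,0,z]).round(1))
h=cv2.cvtColor(im,cv2.COLOR_BGR2HSV); print([(r,h[r,284].tolist()) for r in range(214,256,2)])
# cap top front/back
m,b=green(im); v=h[...,2]; print([(r,int(v[r,284])) for r in range(248,375,5)])
# lamp knob: predicted distance check via scene picture
s=cv2.imread("pics/s3.png"); cs=cam("scene")
for a in(-.8,-.9,-1.0,-1.1): print(a,proj(cs,[.745-.26*np.cos(a),-.035-.26*np.sin(a),.284]).round(0))
E
```

```text
223 [ 0.0343 -0.0003  0.0215]
226 [ 0.033  -0.0003  0.0215]
229 [ 0.0317 -0.0003  0.0215]
0 0.169 [283.3 231.5]
0 0.157 [283.3 221.4]
0.002 0.169 [283.2 227.1]
0.002 0.157 [283.3 217.3]
[(214, [17, 121, 139]), (216, [18, 122, 138]), (218, [17, 122, 142]), (220, [17, 121, 139]), (222, [23, 51, 45]), (224, [105, 17, 30]), (226, [15, 16, 32]), (228, [45, 11, 46]), (230, [45, 9, 60]), (232, [25, 14, 109]), (234, [24, 15, 85]), (236, [30, 15, 70]), (238, [45, 8, 67]), (240, [17, 124, 125]), (242, [17, 122, 132]), (244, [18, 124, 134]), (246, [18, 123, 137]), (248, [19, 118, 119]), (250, [79, 149, 29]), (252, [73, 93, 33]), (254, [82, 120, 32])]
[(248, 119), (253, 32), (258, 32), (263, 31), (268, 30), (273, 31), (278, 31), (283, 33), (288, 41), (293, 56), (298, 44), (303, 45), (308, 47), (313, 44), (318, 47), (323, 45), (328, 45), (333, 46), (338, 46), (343, 48), (348, 46), (353, 46), (358, 45), (363, 47), (368, 45), (373, 42)]
-0.8 [253. 149.]
-0.9 [256. 145.]
-1.0 [260. 142.]
-1.1 [264. 139.]
```

Ring centre coincides with the TCP within about 1 mm. Carry it to above the shaker, smoothly.

In the tool's units: -0.03 m is -0.6, -0.02 m is -0.4.

Request:
{"fn": "nudge_tcp", "kwargs": {"plan": [-0.02,-0.2,0,0,0.4,-0.04,-0.4,0,0,0.4,-0.08,-0.6,0,0,0.4,-0.08,-0.6,0,0,0.4,-0.08,-0.6,0,0,0.4,-0.08,-0.6,0,0,0.4,-0.08,-0.6,0,0,0.4,-0.08,-0.6,0,0,0.4,-0.06,-0.4,0,0,0.4,-0.04,-0.2,0,0,0.4,-0.02,-0.16,0,0,0.4,0,0,0,0,0.4,0,0,0,0,0.4,0,0,0,0,0.4]}}

```text
t: 10.75
eef_pos: [0.4922, -0.0184, 0.1483]
tool_rot: [0.0, 1.0, -0.002, -0.0]
contact_force: [0.4, -0.2, -1.2]
gripper_width: 0.688
grasp_force: 43.3
```

```bash
python3 - <<'E'
from g import *
im,c=shot("w7"); print(green(im)[1]); o=probe_bus.get_obs(); print(o["eef_pos"])
# where tool-aligned lid would be vs. shaker: find shaker belly far edge
s=eyes.read_camera("scene"); cv2.imwrite("pics/s7.png",s); print(green(s,20)[1])
cs=cam("scene"); print(proj(cs,[.491,-.017,.09]),proj(cs,o["eef_pos"]))
cv2.imwrite("pics/m7.png",np.hstack([cv2.resize(im[120:420,100:460],(400,333)),cv2.resize(s[90:290,170:410],(400,333))]))
E
```

```text
[([218, 250, 130, 124, 12759], array([282.4, 315.2]))]
[ 0.49215154 -0.01833246  0.14833433]
[([251, 200, 9, 15, 87], array([253.9, 207.3]))]
[258.12950612 230.6170402 ] [257.52750702 216.84885123]
```

View pics/m7.png

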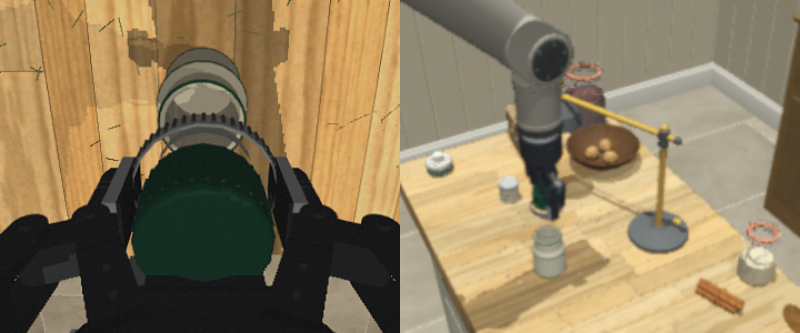

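Lid and shaker line up laterally in the wrist view, and the lamp is swung away. Correct 1 mm and descend, watching force.

In the tool's units: -0.001 m is -0.02, 0.02 m is 0.4.

Request:
{"fn": "nudge_tcp", "kwargs": {"plan": [-0.02,-0.02,0.2,0,0.4,0,0,0.4,0,0.4,0,0,0.3,0,0.4,0,0,0.1,0,0.4,0,0,0,0,0.4,0,0,0,0,0.4]}}

```text
t: 11.45
eef_pos: [0.4914, -0.0163, 0.0987]
tool_rot: [-0.0, 1.0, -0.001, 0.0]
contact_force: [0.0, -0.8, -1.8]
gripper_width: 0.687
grasp_force: 43.3
```

Request:
{"fn": "nudge_tcp", "kwargs": {"plan": [0,0,0.06,0,0.4,0,0,0.06,0,0.4,0,0,0.06,0,0.4,0,0,0.04,0,0.4,0,0,0,0,0.4]}}

```text
t: 11.95
eef_pos: [0.4908, -0.0162, 0.0871]
tool_rot: [0.0, 1.0, -0.001, -0.0]
contact_force: [0.0, -0.2, -0.9]
gripper_width: 0.686
grasp_force: 43.3
```

In the tool's units: 0.002 m is 0.04, 0.001 m is 0.02.

Request:
{"fn": "nudge_tcp", "kwargs": {"plan": [0,0,0.04,0,0.4,0,0,0.04,0,0.4,0,0,0.02,0,0.4,0,0,0.02,0,0.4,0,0,0,0,0.4,0,0,0,0,0.4]}}

```text
t: 12.55
eef_pos: [0.4911, -0.0163, 0.0814]
tool_rot: [-0.0, 1.0, -0.001, 0.0]
contact_force: [1.2, -0.3, -1.0]
gripper_width: 0.685
grasp_force: 43.3
```

Request:
{"fn": "nudge_tcp", "kwargs": {"plan": [0,0,0.01,0,0.4,0,0,0.01,0,0.4,0,0,0,0,0.4,0,0,0,0,0.4]}}

```text
t: 12.95
eef_pos: [0.4912, -0.0162, 0.0807]
tool_rot: [0.0, 1.0, -0.001, 0.0]
contact_force: [-1.9, 0.4, 4.7]
gripper_width: 0.686
grasp_force: 43.7
```

Contact exactly at the expected height. Press slightly, then release.

In the tool's units: 0.0006 m is 0.012.

Request:
{"fn": "nudge_tcp", "kwargs": {"plan": [0,0,0.012,0,0.4,0,0,0,0,0.4,0,0,0,0,0.75,0,0,0,0,0.85,0,0,0,0,1,0,0,0,0,1,0,0,0,0,1,0,0,0,0,1,0,0,0,0,1,0,0,0,0,1]}}

```text
t: 13.95
eef_pos: [0.4911, -0.0162, 0.0798]
tool_rot: [0.0, 1.0, -0.001, 0.0]
contact_force: [0.3, 0.0, -0.2]
gripper_width: 1.0
grasp_force: 0.0
```

Request:
{"fn": "nudge_tcp", "kwargs": {"plan": [0,0,-0.2,0,1,0,0,-0.4,0,1,0,0,-0.8,0,1,0,0,-0.8,0,1,-0.4,0,-0.4,0,1,-0.4,0,0,0,1,0,0,0,0,1,0,0,0,0,1,0,0,0,0,1]}}

```text
t: 14.85
eef_pos: [0.4517, -0.0161, 0.2099]
tool_rot: [-0.0, 1.0, -0.001, 0.0]
contact_force: [0.7, -0.1, 0.5]
gripper_width: 0.999
grasp_force: 0.0
```

```bash
python3 - <<'E'
from g import *
im,c=shot("w8"); print(green(im)[1]); o=probe_bus.get_obs(); print(o["eef_pos"])
s=eyes.read_camera("scene"); cv2.imwrite("pics/s8.png",s); print(green(s,20)[1])
cv2.imwrite("pics/m8.png",np.hstack([cv2.resize(im[60:360,100:460],(400,333)),cv2.resize(s[90:290,170:410],(400,333))]))
E
```

```text
[([251, 125, 67, 74, 3691], array([283.7, 163.2]))]
[ 0.45167377 -0.01614513  0.20969031]
[([252, 217, 13, 15, 166], array([257.7, 224. ]))]
```

View pics/m8.png

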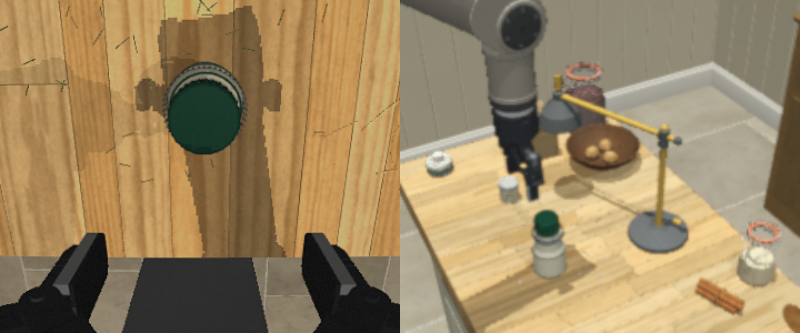

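The lid looks seated with the cap on; the knob at scene (265,139) corresponds to an angle of about -1.1, head 0.25 m away. Take another view nearer to measure the cap.

In the tool's units: 0.02 m is 0.4, 0.0194 m is 0.388.

Request:
{"fn": "nudge_tcp", "kwargs": {"plan": [0.4,0,0,0,1,0.388,0,0.2,0,1,0,0,0.2,0,1,0,0,0,0,1,0,0,0,0,1,0,0,0,0,1], "lines": "2,2"}}

```text
eef_pos: [0.49, -0.0163, 0.19]
```

```bash
python3 - <<'E'
from g import *
shot("w9"); rs=[]
for t in("w8","w9"):
    im,c=load(t); m,b=green(im); v=cv2.cvtColor(im,cv2.COLOR_BGR2HSV)[...,2]; q=np.median(v[m>0])
    k=((m>0)&(v>q*.85)).astype(np.uint8); k=cv2.morphologyEx(k,2,np.ones((5,5)))
    e=cv2.fitEllipse(cv2.convexHull(max(cv2.findContours(k,0,1)[0],key=cv2.contourArea)))
    print(t,b,np.round(e[0]+e[1],1),plane(c,e[0],.134).round(4)); rs.append(ray(c,e[0]))
print(tri(rs))
E
```

```text
w8 [([251, 125, 67, 74, 3691], array([283.7, 163.2]))] [283.4 165.9  60.2  62.7] [ 0.4917 -0.016   0.134 ]
w9 [([249, 179, 70, 79, 3972], array([282.7, 220.6]))] [283.  226.1  62.   65.4] [ 0.4921 -0.0158  0.134 ]
(array([ 0.49139064, -0.01592638,  0.13213687]), [np.float64(9.306429140048235e-05), np.float64(9.306429140048023e-05)])
```

Cap at (0.4915,-0.016), top 0.132 (same −2 mm bias as the other measurements), so the lid is home. Descend and grip the cap.

Request:
{"fn": "nudge_tcp", "kwargs": {"plan": [0.03,0,0.4,0,1,0,0,0.6,0,1,0,0,0.4,0,1,0,0,0.2,0,1,0,0,0,0,1,0,0,0,0,1,0,0,0,0,0.7,0,0,0,0,0.6,0,0,0,0,0.5,0,0,0,0,0.4,0,0,0,0,0.3,0,0,0,0,0.3,0,0,0,0,0.3,0,0,0,0,0.3,0,0,0,0,0.3], "force": 25}}

```text
t: 17.1
eef_pos: [0.4926, -0.0163, 0.1108]
tool_rot: [0.0, 1.0, -0.001, 0.001]
contact_force: [-2.8, -0.0, 6.8]
gripper_width: 0.554
grasp_force: 24.8
```

Request:
{"fn": "nudge_tcp", "kwargs": {"plan": [0,0,-0.04,0,0.3,0,0,-0.08,0,0.3,0,0,-0.16,0,0.3,0,0,-0.2,0,0.3,0,0,-0.2,0,0.3,0,0,-0.4,0,0.3,0,0,-0.4,0,0.3,0,0,-0.4,0,0.3,0,0,-0.2,0,0.3,0,0,0,0,0.3,0,0,0,0,0.3,0,0,0,0,0.3,0,0,0,0,0.3,0,0,0,0,0.3]}}

```text
t: 18.5
eef_pos: [0.4916, -0.0162, 0.2131]
tool_rot: [0.0, 1.0, -0.001, -0.001]
contact_force: [1.0, -0.4, -0.4]
gripper_width: 0.556
grasp_force: 25.8
```

```bash
python3 - <<'E'
from g import *
im,c=shot("w10"); s=eyes.read_camera("scene"); print(green(im)[1],green(s,20)[1])
cv2.imwrite("pics/m10.png",np.hstack([cv2.resize(im[60:420,84:516],(400,333)),cv2.resize(s[90:290,170:410],(400,333),interpolation=cv2.INTER_CUBIC)]))
E
```

```text
[([232, 227, 104, 112, 9077], array([283.9, 283.6]))] [([249, 190, 7, 16, 83], array([251.9, 197.6]))]
```

View pics/m10.png

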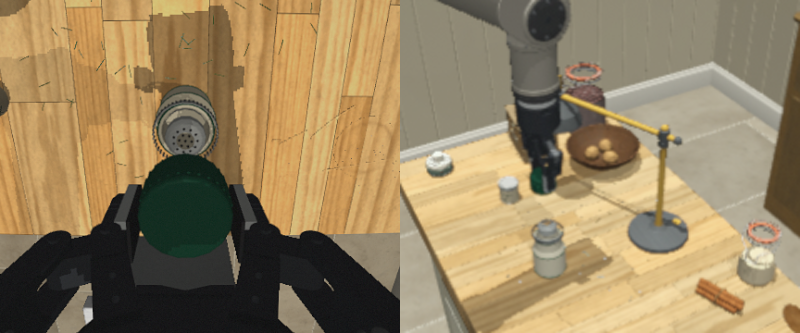

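The cap is held about 100 mm up. The sieve lid, with its pierced dome at about (185,137), is seated on the standing shaker, and the lamp is aside. Handing in.

```bash
python3 -c "
from station import bot, eyes, probe_bus, hand_in
print(hand_in())"
```

```text
the job is handed in; nothing more can be done
None
```

The job is handed in with no score shown; in the last pictures the lamp is swung clear, the sieve lid is seated on the standing shaker, and the gripper holds the green cap about 100 mm above it.

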